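Press the back onto a watch case

ROBOT

A 6-joint arm with a two-finger parallel gripper is mounted at the origin on the work surface. World frame = base frame: x ahead of the robot, y to its left, z up, the work surface at z = 0. Lengths are in m, angles in rad, forces in N, time in s.
With the tool pointing down it reaches from about 0.375 to 0.9 m from the base axis. Payload 3.1 kg.
Tool frame: the origin (TCP) lies on the centre line of the jaws, within the pads' length; the fingertips stand 8 mm ahead of it and the grasp point (between the pads) lies 11 mm behind it; z points along the fingers, y is the line along which they close (so a half turn about z gives the same grasp; the last joint's range is limited). The gripper opens to 85 mm and grips with 20 to 120 N. Pads are 22 mm wide; open, the fingers measure 114 mm over their backs; the gripper's body (76 mm by 85 mm) begins 54 mm behind the grasp point. The pads swing forward as they close: fully open they stand 13 mm farther back than shut.
Start: joints at [-0.178, 0.527, 1.433, -0, 1.181, -0.178], TCP at [0.625, 0, 0.239] pointing down, gripper open.
Joint ranges: [-3.08, 3.08], [-0.75, 2.2], [0.22, 2.44], [-1.43, 4.57], [0, 2.65], [-2.85, 2.85]. Speed limits (rad/s): [2.79, 2.79, 3.14, 3.14, 3.14, 3.14].

INTERFACE

Orientations are given as a unit quaternion [x, y, z, w].
In Python, from station import * gives the robot as it stands.
- The arm moves only by the tool play_rows, never from a script. Its argument "rows" is a list of rows, each a list of 3 entries, a list of its own where there are three numbers: the turn, a rotation vector about the tool's x, y, z in degrees, then the shift along the tool's x, y, z in mm, then the closure, from 0 (fully open) to 1 (shut). In form: [[[ax, ay, az], [dx, dy, dz], jaw], ...]. A call has 1 to 12 rows; each row shifts and turns the commanded pose from where the row before left it, along the tool's axes as they then stand; what a row does not reach is not made up. A row lasts 1/12 s, in which the tool goes at most 41.7 mm and 7.16 degrees, less where a joint would pass 70% of its speed; a pose out of reach is approached as far as the arm can. A call with a gripper value outside its range is refused whole. The fingers move at their own pace and stop on an object; "grip_force" is the grip in N (left out, the last holds). Time passes only in rows, so rows that do not move let the fingers close. It gives the time, the measured TCP pose, the force, the opening and the grip force at its end, in the units of the state.
- sense(): the state, without advancing time (a new reading comes with each control period).
- snapshot(name): name is "scene" or "side" or "wrist"; returns (picture, depth): 384x512x3 uint8, red, green, blue; 384x512 float32, m along the optical axis (not along the pixel's ray), 0 where there is no reading.
- get_calibration(name): a dict with "vfov" (degrees; the focal length in pixels is half the picture's height over the tangent of half this angle, whatever the lens; pixels are square), "cx", "cy" (the principal point, pixels), "k1" (the pictures are not rectified: a ray, as slopes to the right and down, at radius r is drawn at 1 + k1 r^2 times it, then the intrinsics apply), "xyz" and "attitude" of the camera in the world. Camera axes: x right, y down, z forward; pixel columns grow to the right and rows downward; lengths in m; the calibration is good to about 2 mm. A picture is of the moment at which its call begins: read the wrist's pose just before it. get_calibration takes no time and is no camera call; for the wrist camera it gives the pose at the moment of the call.
- sign_off(): hands the job in; it is judged then, once.
The state is a dict: "t": time; "q": joint angles; "qd": joint speeds; "tau": joint torques, N m; "tcp_pos": TCP position; "tool_rot": TCP orientation; "force": force on the tool from outside, world axes, zero at the start; "ft_torque": the same for the moment, N m; "finger_gap": opening from 0.0 (shut) to 1.0 (fully open); "gripper_force": force on a finger pad.
Only numpy, scipy, OpenCV 4.12 (cv2) and the standard library are available. Lean on these libraries where they do the work, as an engineer would, in place of code of your own. Each camera call takes 0.05 s, during which the arm holds its last target. There are 200 camera calls.

TASK

Push the loading slide with the watch on it nose first between the press's guides, under the overhanging head, until it is fully home against the stop. Then push the press's black button down to snap the watch's back fully home, and let the button spring up again. Leave the slide in the press and do not disturb the other things on the bench.

Things in the scene. Friction and masses are not known exactly. Their poses are not given: they have to be found in the camera images.
- slide: loose aluminium loading slide, flat on the bench, with a round watch case fixed on it (40 mm diameter, rim 20 mm above the bench). Origin: on its underside, below the watch's centre; +x points to its flat nose. Front plate 60 x 56 x 8 mm (x -30 to +30), tail 30 wide x 8 thick back to x = -135. About 0.16 kg.
- slide_grip (a point): grasp point on the slide's black upright handle fin, at (-115, 0, +35) mm in the slide's frame. The fin stands on the tail: 30 mm long (x), 12 thick (y), from 8 to 53 mm above the bench.
- case_back (a joint): the watch's press-fit steel back, a disc 33 mm in diameter held by friction (about 4 N) in the watch case: 0 = standing 6 mm proud of the case rim, 0.005 = fully home (m, grows as it goes down)
- case_back_top (a point): centre of the top face of the case back; 26 mm above the bench while it stands proud, 21 mm when home
- press: grey bench press, bolted down. Origin: on the bench below the ram's axis; +x is the way in, towards the column. Two steel guide rails 12 mm high, inner faces at y = -31 and +31, run from x = -55 to +30, with flared mouth pieces out to x = -80 (about 90 mm wide there). Column x = 45 to 85. Head x = -24 to +85, 44 wide, underside 60 and top 105 mm above the bench.
- press_stop (a point): middle of the stop bar's face between the rails, at x = +30 mm in the press's frame, 7 mm above the bench (bar 14 mm high). With the slide's nose against it, the slide's origin is at the press's origin.
- ram (a joint): sprung ram of the press, its pad (30 mm diameter) 33 mm above the bench at rest: 0 = up, grows as it is pushed down (m), limit 0.016. The pad meets a proud case back at 0.007 and has it home at 0.012; 7 to 10 N in all to press the back in. It springs up when released.
- ram_top (a point): centre of the top of the black mushroom button (48 mm diameter) on the ram, 145 mm above the bench at rest
- dust_cover: bystander: yellow plastic dust cover, 68 mm in diameter, 48 high; origin under its centre
- movement_tray: bystander: grey tray 100 x 45 x 18 mm with three watch movements; origin under its centre
- screwdriver: bystander: small screwdriver lying flat, 130 mm long, along its x
- oil_jar: bystander: small amber jar with black lid, 44 mm in diameter, 45 high; origin under its centre
Mind the look-alikes: they are no part of the job. Several things have the shape of the slide; the one meant has the colours described above.

How it is judged:
By the outcome, as a careful person would: the job done as asked, in the order asked, and still so for the second after the job is handed in, with the robot touching nothing.
It also fails if it takes over 51 s, if anything falls off the work surface, if the arm or the gripper's body presses on something with over 40 N, if the wrist force passes 120 N, or if a joint passes its speed limit or range.

## Working session

There is one attempt and no reset: what is moved stays moved. The work goes in short steps, Python scripts to look and compute and a tool call to move; the robot and the scene stay as the last step left them, time stands still between calls to the robot, and variables do not carry over. Pictures are saved under pics/ and viewed, at most 10 in all, crops included, and the job is handed in when it is done.

Besides the shell and the picture viewer there is one more tool, called as name(argument=value, ...), one argument or row to a line, values as JSON. play_rows: Moves the arm, as the interface text tells. Its arguments: {"type":"object","properties":{"rows":{"type":"array","items":{"type":"array"}},"grip_force":{"type":"number"}},"required":["rows"]}

```bash
ls; mkdir -p pics
cat > h.py <<'E'
from station import *
import numpy as np, cv2
from scipy.spatial.transform import Rotation as R
def rot(c):
    a=np.array(c["attitude"],float)
    return a if a.shape==(3,3) else R.from_quat(a).as_matrix()
def snap(n,f):
    c=get_calibration(n); p,d=snapshot(n); np.savez(f'pics/{f}.npz',p=p,d=d,A=rot(c),xyz=c["xyz"],v=c["vfov"],cx=c["cx"],cy=c["cy"],k1=c["k1"])
    cv2.imwrite(f'pics/{f}.png',p[:,:,::-1]); return c
def ray(z,u,v):
    f=192/np.tan(np.radians(float(z['v']))/2)
    xd=np.array([(u-z['cx'])/f,(v-z['cy'])/f],float); x=xd.copy()
    for _ in range(20): x=xd/(1+float(z['k1'])*(x@x))
    return z['A']@np.array([x[0],x[1],1])
def at(f,u,v,h=None):
    z=np.load(f'pics/{f}.npz'); r=ray(z,u,v)
    s=z['d'][int(round(v)),int(round(u))] if h is None else (h-z['xyz'][2])/r[2]
    return z['xyz']+s*r
E
python3 - <<'E'
from h import *
print(snap('scene','s0')); print(snap('side','d0')); print(sense()['tool_rot'])
a=cv2.imread('pics/s0.png');b=cv2.imread('pics/d0.png')
cv2.imwrite('pics/a0.png',cv2.resize(a,(800,600),interpolation=cv2.INTER_CUBIC))
E
```

```text
pics
{'vfov': 42.47850436260777, 'cx': 256.777172410483, 'cy': 191.46369248716715, 'k1': -0.06652441625349352, 'xyz': array([ 1.05166028, -0.42807638,  1.20459393]), 'attitude': array([ 0.86557687,  0.42453854, -0.12249401, -0.23566701])}
{'vfov': 46.176362657385276, 'cx': 250.600811559519, 'cy': 192.38707204513003, 'k1': 0.035113656177087976, 'xyz': array([ 0.27439559, -0.65940162,  0.85072485]), 'attitude': array([ 0.91643215, -0.17682667,  0.07368466, -0.35136167])}
[ 7.07093667e-01  7.07119201e-01 -5.61980885e-04 -8.16074041e-04]
```

View pics/a0.png

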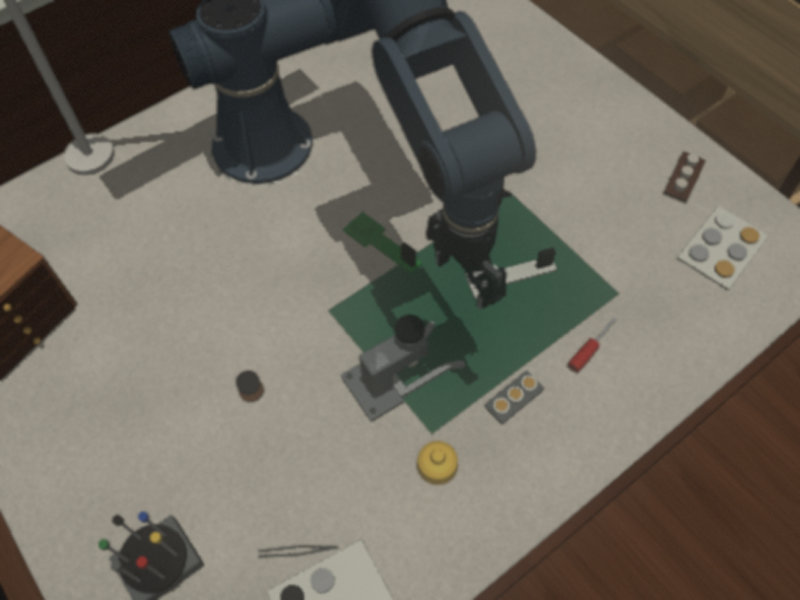

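View pics/d0.png

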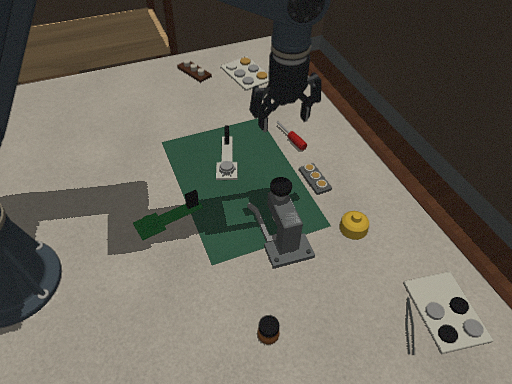

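The side view shows the silver slide with its plate at (228,170) and fin at (227,133). The press button is at (281,187), with its mouth opening towards the slide. The green look-alike is at (165,215).

Run:
```python
from h import *
b=cv2.imread('pics/d0.png')[115:270,190:340]
b=cv2.convertScaleAbs(b,alpha=1.6)
cv2.imwrite('pics/d0c.png',cv2.resize(b,None,fx=3.85,fy=3.85,interpolation=cv2.INTER_CUBIC))
```

```text
(no output)
```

View pics/d0c.png

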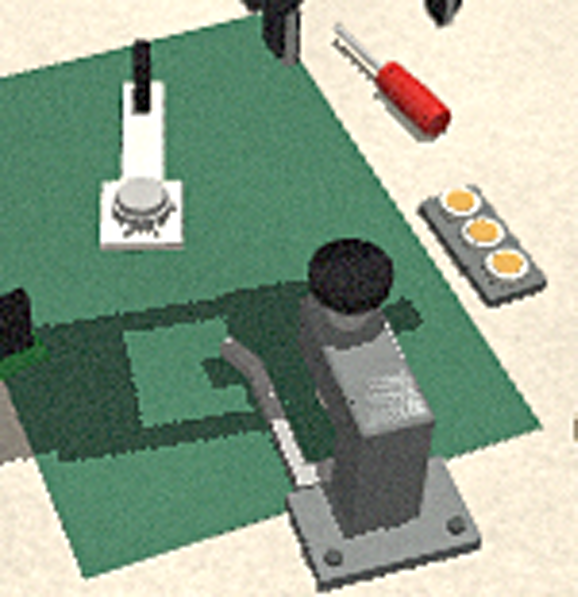

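```bash
cat >> h.py <<'E'
def cloud(f):
    z=np.load(f'pics/{f}.npz'); H,W=z['d'].shape; F=192/np.tan(np.radians(float(z['v']))/2)
    u,v=np.meshgrid(np.arange(W),np.arange(H)); xd=np.stack([(u-z['cx'])/F,(v-z['cy'])/F],-1); x=xd.copy()
    for _ in range(15): x=xd/(1+float(z['k1'])*(x**2).sum(-1,keepdims=True))
    P=np.concatenate([x,np.ones((H,W,1))],-1)*z['d'][...,None]
    return P@z['A'].T+z['xyz'], z['p']
E
python3 - <<'E'
from h import *
c=lambda x,y:(x/3.85+190-.4,y/3.85+115-.4)
for n,x,y,h in [('plate FL',101,240,.008),('FR',183,241,.008),('BL',104,183,.008),('BR',182,181,.008),('tailL',125,84,.008),('tailR',162,84,.008),('cb',142,193,.026),('head bl',365,437,.105),('head br',435,425,.105),('rail in end',305,480,.012),('rail mouth',262,388,.012),('flare',228,342,.012),('btn',350,268,.142),('base1',320,588,.01),('base2',480,540,.01),('fin top',142,44,.053)]:
    print(n,np.round(at('d0',*c(x,y),h)*1e3,1), np.round(at('d0',*c(x,y))*1e3,1))
for f in('d0','s0'):
    P,p=cloud(f)
    btn=at('d0',*c(350,268),.142)
    near=np.hypot(P[...,0]-btn[0],P[...,1]-btn[1])<.11
    for lo,hi in((.139,.15),(.1015,.1085)):
        m=near&(P[...,2]>lo)&(P[...,2]<hi); q=P[m][:,:2].astype(np.float32)*1e3
        if len(q)>5: print(f,lo,len(q),q.mean(0),cv2.minAreaRect(q),cv2.minEnclosingCircle(q))
E
```

```text
plate FL [505.1 125.4   8. ] [ 274.4 -659.4  850.7]
FR [556.2 104.3   8. ] [556.2 104.1   8.2]
BL [525.1 176.8   8. ] [525.  176.5   8.3]
BR [576.4 158.9   8. ] [578.3 164.1   2.6]
tailL [573.9 269.9   8. ] [576.1 276.7   1.8]
tailR [599.3 260.    8. ] [ 6.026e+02  2.694e+02 -6.000e-01]
cb [540.5 140.4  26. ] [542.2 145.4  20.8]
head bl [ 562.8 -157.3  105. ] [ 563.3 -156.4  103.7]
head br [ 601.7 -163.8  105. ] [648.7 -92.7  -2. ]
rail in end [ 551.8 -110.7   12. ] [ 551.9 -110.5   11.7]
rail mouth [555.2 -36.2  12. ] [555.5 -35.5  11.1]
flare [549.6   6.6  12. ] [550.8   9.4   8.5]
btn [591. -71. 142.] [590.2 -72.4 143.7]
base1 [ 530.1 -181.7   10. ] [ 532.9 -176.6    1.1]
base2 [ 629.9 -186.1   10. ] [ 627.6 -189.2   15.4]
fin top [583.8 256.6  53. ] [583.5 255.8  53.7]
d0 0.139 312 [588.5724  -76.21284] ((589.5775146484375, -74.58018493652344), (47.45253372192383, 46.10557174682617), 84.9605712890625) ((589.8056640625, -73.95217895507812), 25.440797805786133)
d0 0.1015 640 [ 584.4009  -114.75249] ((586.3128662109375, -106.34810638427734), (107.10218811035156, 43.34625244140625), 86.02774810791016) ((585.770751953125, -105.7952651977539), 55.98263168334961)
s0 0.139 279 [591.46295 -75.81925] ((590.390380859375, -74.8697509765625), (46.2957763671875, 46.80297088623047), 31.254669189453125) ((590.5144653320312, -74.71742248535156), 24.820192337036133)
s0 0.1015 475 [ 590.33203 -117.45523] ((589.3157348632812, -105.86136627197266), (109.1112289428711, 44.18001937866211), 84.32781219482422) ((590.2943725585938, -106.18553161621094), 56.00951385498047)
```

Run:
```python
from h import *
c=snap('wrist','w0');print(c); a=cv2.imread('pics/w0.png')
cv2.imwrite('pics/w0b.png',cv2.resize(cv2.convertScaleAbs(a,alpha=1.5),(800,600),interpolation=cv2.INTER_CUBIC))
```

```text
{'vfov': 63.9921292555508, 'cx': 256.20862055368224, 'cy': 192.21303580377236, 'k1': -0.07961269990114826, 'xyz': array([0.62465401, 0.06802739, 0.37313763]), 'attitude': array([ 9.90884455e-01,  8.58050518e-04, -9.09665553e-04,  1.34708698e-01])}
```

View pics/w0b.png

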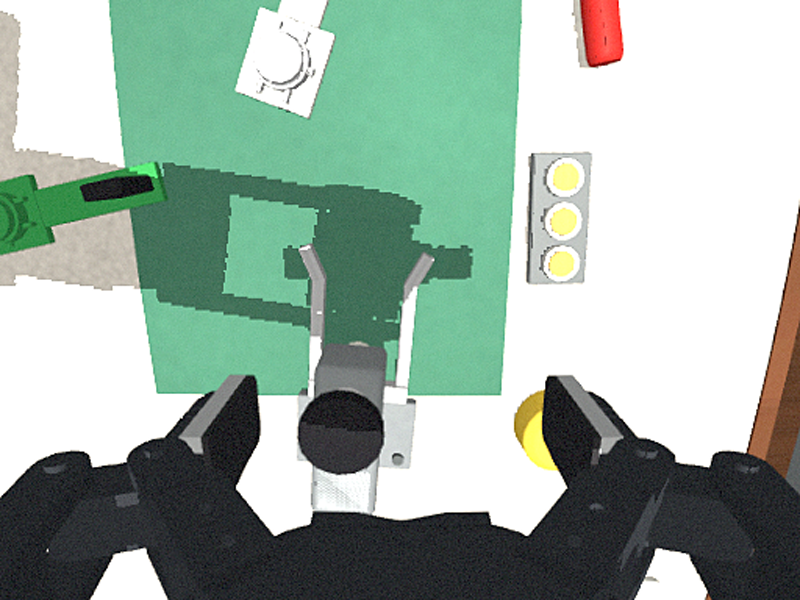

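Run:
```python
from h import *
c=lambda x,y:(x*.64-.18,y*.64-.18)
D={}
for n,x,y,h in [('Lin0',325,285,.012),('Lin1',321,385,.012),('Rin0',404,292,.012),('Rin1',397,385,.012),('Ltip',308,245,.012),('Rtip',427,253,.012),('FL',236,93,.008),('FR',309,117,.008),('BL',262,8,.008),('BR',334,32,.008),('cb',283,58,.023)]:
    D[n]=at('w0',*c(x,y),h)[:2]*1e3; print(n,np.round(D[n],1),np.round(at('w0',*c(x,y))*1e3,1))
an=lambda v:np.degrees(np.arctan2(v[1],v[0]))
print('rails',an(D['Lin1']-D['Lin0']),an(D['Rin1']-D['Rin0']),'slide',an(D['FL']-D['BL']),an(D['FR']-D['BR']),an(D['FR']-D['FL'])-90)
print((D['FL']+D['FR']+D['BL']+D['BR'])/4)
P,p=cloud('w0')
m=(abs(P[...,0]-.59)<.06)&(P[...,1]<.0)&(P[...,1]>-.2)
for lo,hi in((.139,.15),(.1015,.1085)):
    k=m&(P[...,2]>lo)&(P[...,2]<hi); q=P[k][:,:2].astype(np.float32)*1e3; print(len(q),cv2.minAreaRect(q),cv2.minEnclosingCircle(q))
k=(abs(P[...,0]-.55)<.1)&(P[...,1]>.05)&(P[...,2]>.005)&(P[...,2]<.011); q=P[k][:,:2].astype(np.float32)*1e3
print(len(q),cv2.minAreaRect(q))
```

```text
Lin0 [565.4 -19.6] [564.5 -20.9   6.5]
Lin1 [ 558.5 -104.4] [575.5 -60.1 104.8]
Rin0 [626.7 -25.1] [ 6.268e+02 -2.810e+01  4.000e-01]
Rin1 [ 621.2 -104. ] [ 621.2 -103.6   12.8]
Ltip [553.7  11.7] [553.7  11.7  12.2]
Rtip [644.1   5.6] [6.447e+02 3.600e+00 2.000e-01]
FL [505.1 122.1] [ 5.023e+02  1.233e+02 -5.000e-01]
FR [557.6 104.6] [556.2 105.3   0.7]
BL [526.9 178.9] [526.7 179.1   7.2]
BR [577.1 162. ] [576.3 163.6   1.6]
cb [543.9 142. ] [544.6 141.3  26.3]
rails -94.66087661643249 -93.97425280402472 slide -111.01254708756531 -108.81306217881921 -108.41653949033814
[541.65774021 141.8950653 ]
2304 ((591.1582641601562, -71.82827758789062), (47.781558990478516, 47.25394821166992), 20.764572143554688) ((591.2730712890625, -71.91741180419922), 24.233659744262695)
1834 ((588.9406127929688, -102.05459594726562), (107.84536743164062, 43.76124954223633), 85.47532653808594) ((588.2477416992188, -102.70397186279297), 56.61321258544922)
1918 ((543.9719848632812, 150.66470336914062), (79.3481674194336, 56.974273681640625), 70.29610443115234)
```

The wrist view gives both poses. The press is at (592,-73) heading -94.3°, and the slide is at (542,142) heading -109.7°, which puts the fin near (580,250).

play_rows(
  rows=[
    [[0, 0, 0], [25, -4.5, 10], 0],
    [[0, 0, 0], [25, -4.5, 10], 0],
    [[0, 0, 0], [25, -4.5, 10], 0],
    [[0, 0, 0], [25, -4.5, 10], 0],
    [[0, 0, 0], [25, -4.5, 10], 0],
    [[0, 0, 0], [25, -4.5, 10], 0],
    [[0, 0, 0], [25, -4.5, 10], 0],
    [[0, 0, 0], [25, -4.5, 10], 0],
    [[0, 0, 0], [25, -4.5, 10], 0],
    [[0, 0, 6.5], [12, -4, 10], 0],
    [[0, 0, 6.6], [13, 0, 10], 0],
    [[0, 0, 6.6], [0, 0, 9], 0],
  ],
  grip_force=40,
)

```text
t: 1.15
tcp_pos: [0.5813, 0.2526, 0.1194]
tool_rot: [0.819, 0.574, 0.0, -0.0]
force: [-0.3, 0.4, -0.4]
finger_gap: 1.002
gripper_force: 0.0
```

Run:
```python
from h import *
c=snap('wrist','w1'); s=sense(); print(s['t'],s['tcp_pos'],R.from_quat(s['tool_rot']).as_matrix().round(3),s['force'])
P,p=cloud('w1')
m=(abs(P[...,0]-.58)<.05)&(abs(P[...,1]-.25)<.05)
k=m&(P[...,2]>.047)&(P[...,2]<.058); q=P[k][:,:2].astype(np.float32)*1e3; print(len(q),len(q) and cv2.minAreaRect(q))
k=(abs(P[...,0]-.55)<.1)&(P[...,1]>.05)&(P[...,1]<.3)&(P[...,2]>.005)&(P[...,2]<.011); q=P[k][:,:2].astype(np.float32)*1e3
print(len(q),cv2.minAreaRect(q))
```

```text
1.2 [0.58021698 0.25115298 0.11753841] [[ 0.344  0.939 -0.004]
 [ 0.939 -0.344 -0.001]
 [-0.002 -0.003 -1.   ]] [-0.95303565 -1.12614024 -0.44212604]
714 ((581.6376953125, 249.9040985107422), (29.98720359802246, 11.317625045776367), 70.46932220458984)
4411 ((561.3294067382812, 196.18443298339844), (154.58546447753906, 55.79848861694336), 69.32745361328125)
```

The fin is measured at (581.6,249.9), so the tool is 2 mm off. I'll descend with that correction and grip.

play_rows(
  rows=[
    [[0, 0, 0], [-0.5, 1.5, 15], 0],
    [[0, 0, 0], [0, 0, 20], 0],
    [[0, 0, 0], [0, 0, 20], 0],
    [[0, 0, 0], [0, 0, 20], 0],
    [[0, 0, 0], [0, 0, 12], 0],
    [[0, 0, 0], [0, 0, 6], 0],
    [[0, 0, 0], [0, 0, 0], 0.5],
    [[0, 0, 0], [0, 0, 0], 1],
    [[0, 0, 0], [0, 0, 0], 1],
    [[0, 0, 0], [0, 0, 0], 1],
    [[0, 0, 0], [0, 0, 0], 1],
    [[0, 0, 0], [0, 0, 0], 1],
  ],
  grip_force=40,
)

```text
t: 2.2
tcp_pos: [0.5835, 0.2492, 0.0282]
tool_rot: [0.818, 0.576, 0.001, 0.0]
force: [-0.3, -0.2, 3.6]
finger_gap: 0.142
gripper_force: 5.6
```

play_rows(
  rows=[
    [[0, 0, 0], [0, 0, 0], 1],
    [[0, 0, 0], [0, 0, 0], 1],
    [[0, 0, 0], [0, 0, 0], 1],
    [[0, 0, 0], [0, 0, 0], 1],
  ],
)

```text
t: 2.53
tcp_pos: [0.5835, 0.2492, 0.0282]
tool_rot: [0.818, 0.576, 0.001, 0.0]
force: [-0.7, -0.4, 6.0]
finger_gap: 0.134
gripper_force: 40.6
```

Run:
```python
from h import *
s=sense(); M=R.from_quat(s['tool_rot']).as_matrix(); print(s['t'],s['tcp_pos'],np.degrees(np.arctan2(M[1,0],M[0,0])),M[2].round(3),s['force'],s['finger_gap'],s['gripper_force'])
```

```text
2.5333 [0.5835291  0.24917992 0.02824757] 70.30405948562631 [ 0.001  0.001 -1.   ] [-0.74451081 -0.43215406  6.00080774] 0.13438164675647607 40.55101454257965
```

play_rows(
  rows=[
    [[0, 0, 0], [0, 0, -1], 1],
    [[0, 0, -2.9], [0, 0, 0], 1],
    [[0, 0, -2.5], [0, 0, 0], 1],
    [[0, 0, -2.5], [0, 0, 0], 1],
    [[0, 0, -2.5], [0, 0, 0], 1],
    [[0, 0, -2.5], [0, 0, 0], 1],
    [[0, 0, -2.5], [0, 0, 0], 1],
  ],
)

```text
t: 3.12
tcp_pos: [0.5828, 0.2488, 0.0283]
tool_rot: [0.733, 0.681, -0.0, -0.0]
force: [-0.5, -0.0, 1.5]
finger_gap: 0.132
gripper_force: 40.1
```

play_rows(
  rows=[
    [[0, 0, 0], [-5.5, 3.2, 0], 1],
    [[0, 0, 0], [-5.5, 3.2, 0], 1],
    [[0, 0, 0], [-5.5, 3.2, 0], 1],
    [[0, 0, 0], [-5.5, 3.2, 0], 1],
    [[0, 0, 0], [-5.5, 3.2, 0], 1],
    [[0, 0, 0], [-5.5, 3.2, 0], 1],
    [[0, 0, 0], [-5.5, 3.2, 0], 1],
    [[0, 0, 0], [-5.5, 3.2, 0], 1],
    [[0, 0, 0], [-5.5, 3.2, 0], 1],
    [[0, 0, 0], [-5.5, 3.2, 0], 1],
    [[0, 0, 0], [0, 0, 0], 1],
  ],
)

```text
t: 4.03
tcp_pos: [0.6119, 0.19, 0.0283]
tool_rot: [0.733, 0.68, -0.0, 0.001]
force: [0.7, -1.6, 1.0]
finger_gap: 0.132
gripper_force: 39.8
```

Run:
```python
from h import *
s=sense(); M=R.from_quat(s['tool_rot']).as_matrix(); print(s['t'],s['tcp_pos'],np.degrees(np.arctan2(M[1,0],M[0,0])),M[2].round(3),s['force'],s['finger_gap'],s['gripper_force'])
snap('wrist','w2');snap('side','d2')
a=cv2.imread('pics/w2.png')
a=cv2.convertScaleAbs(a,alpha=1.5); b=cv2.imread('pics/d2.png')[100:270,190:340]
cv2.imwrite('pics/w2b.png',cv2.resize(a,(800,600),interpolation=cv2.INTER_CUBIC))
P,p=cloud('w2')
k=(abs(P[...,0]-.6)<.06)&(P[...,1]>.02)&(P[...,2]>.005)&(P[...,2]<.011); q=P[k][:,:2].astype(np.float32)*1e3
print(len(q),cv2.minAreaRect(q))
```

```text
4.0333 [0.61193582 0.18999901 0.02828997] 85.67066655225139 [-0.001  0.001 -1.   ] [ 0.69336744 -1.57776975  1.0163929 ] 0.13168492192444325 39.80008542537689
1999 ((610.147705078125, 168.40174865722656), (83.61690521240234, 30.032207489013672), 84.83125305175781)
```

View pics/w2b.png

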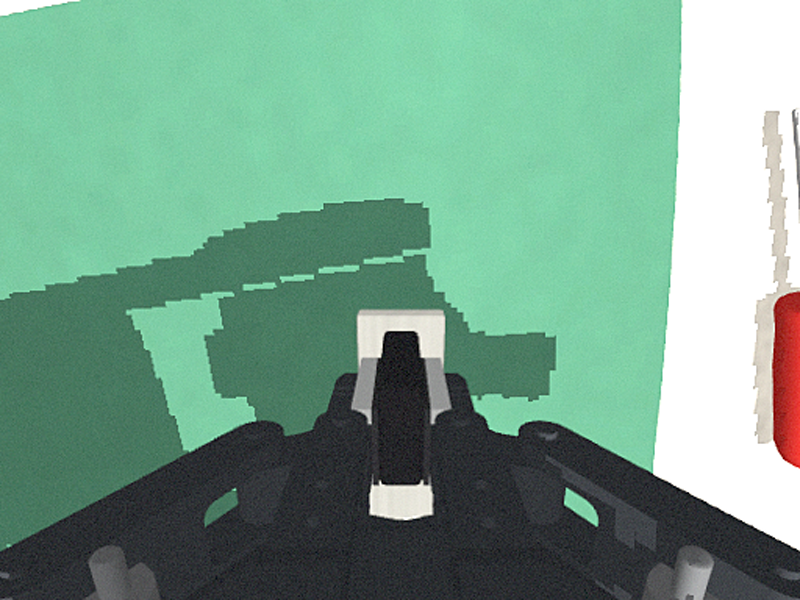

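The fin is gripped squarely between the pads, with the tail end at (400,310). The wrist camera looks backwards from here, so I'll check alignment from the side view.

Run:
```python
from h import *
b=cv2.convertScaleAbs(cv2.imread('pics/d2.png')[120:270,210:340],alpha=1.6)
cv2.imwrite('pics/d2c.png',cv2.resize(b,None,fx=4,fy=4,interpolation=cv2.INTER_CUBIC))
snap('scene','s2')
```

```text
(no output)
```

View pics/d2c.png

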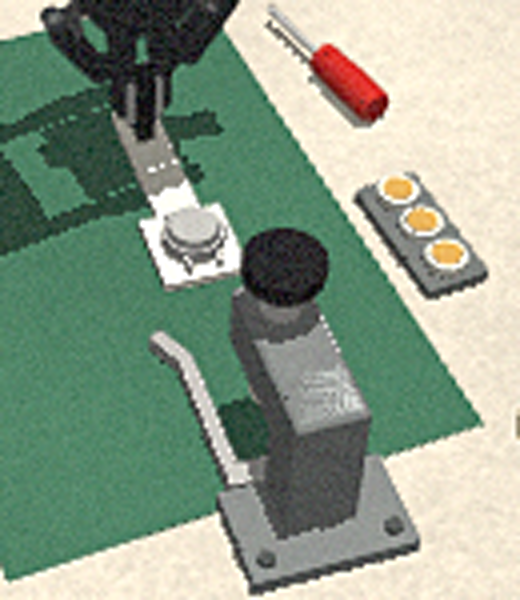

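The slide's plate has its front-left corner at (162,280), back-left at (140,224) and case back at (192,228). The left rail runs from (193,365) to (240,480).

Run:
```python
from h import *
c=lambda x,y:(x/4+210-.4,y/4+120-.4)
th=np.radians(-94.3); Rm=np.array([[np.cos(th),np.sin(th)],[-np.sin(th),np.cos(th)]]); o=np.array([591.7,-73])
for n,x,y,h in [('FL',162,280,.008),('FR',240,268,.008),('BL',140,224,.008),('cb',192,226,.026),('Lin1',245,478,.012),('Lin0',193,360,.012)]:
    w=at('d2',*c(x,y),h)[:2]*1e3; print(n,w.round(1),(Rm@(w-o)).round(1))
for f in('s2','d2'):
    P,p=cloud(f)
    for lo,hi,nm in((.0235,.030,'back'),(.005,.0115,'plate'),(.139,.15,'btn')):
        k=(abs(P[...,0]-.6)<.055)&(P[...,1]<(.17 if nm!='btn' else 0))&(P[...,1]>(.04 if nm!='btn' else -.15))&(P[...,2]>lo)&(P[...,2]<hi); q=((P[k][:,:2]*1e3-o)@Rm.T).astype(np.float32)
        if len(q)>5: print(f,nm,len(q),cv2.minAreaRect(q),cv2.minEnclosingCircle(q)[0])
```

```text
FL [571.2  51.5] [-122.6  -29.8]
FR [621.4  42.9] [-117.8   20.9]
BL [576.4 102.6] [-174.   -28.4]
cb [600.2  72.5] [-145.8   -2.5]
Lin1 [ 556.4 -112. ] [ 41.5 -32.3]
Lin0 [562.6 -19.7] [-51. -33.]
s2 back 86 ((-145.91555786132812, -0.4308185577392578), (31.003196716308594, 38.07672119140625), 44.46171188354492) (-146.43798828125, -0.551905632019043)
s2 plate 440 ((-178.52182006835938, -5.39739990234375), (128.76889038085938, 110.0625991821289), 3.6328001022338867) (-178.85357666015625, -4.555526256561279)
s2 btn 277 ((2.0066728591918945, -0.7520599365234375), (47.657066345214844, 46.254329681396484), 34.65583419799805) (2.0120723247528076, -1.5575555562973022)
d2 back 87 ((-145.98316955566406, -1.3438911437988281), (30.704425811767578, 30.675596237182617), 71.4137191772461) (-146.4681854248047, -1.812499761581421)
d2 plate 360 ((-178.57904052734375, -10.799182891845703), (128.5462646484375, 71.75922393798828), 3.2839698791503906) (-179.47242736816406, -6.43851900100708)
d2 btn 312 ((2.1373419761657715, -2.2664146423339844), (45.804351806640625, 47.07358932495117), 34.10687255859375) (1.9775168895721436, -1.169525384902954)
```

Aligned laterally within about 0.5 mm, with about 148 mm to go. I'll push in stages.

play_rows(
  rows=[
    [[0, 0, 0], [-8, 0, 0], 1],
    [[0, 0, 0], [-8, 0, 0], 1],
    [[0, 0, 0], [-8, 0, 0], 1],
    [[0, 0, 0], [-8, 0, 0], 1],
    [[0, 0, 0], [-8, 0, 0], 1],
    [[0, 0, 0], [-8, 0, 0], 1],
    [[0, 0, 0], [-8, 0, 0], 1],
    [[0, 0, 0], [-6, 0, 0], 1],
    [[0, 0, 0], [-6, 0, 0], 1],
    [[0, 0, 0], [-6, 0, 0], 1],
    [[0, 0, 0], [-6, 0, 0], 1],
    [[0, 0, 0], [0, 0, 0], 1],
  ],
)

```text
t: 5.18
tcp_pos: [0.6049, 0.1105, 0.0283]
tool_rot: [0.733, 0.68, -0.0, 0.0]
force: [-0.5, -1.0, -0.2]
finger_gap: 0.133
gripper_force: 39.6
```

```bash
cat > m.py <<'E'
from h import *
import sys
s=sense(); M=R.from_quat(s['tool_rot']).as_matrix(); t=s['tcp_pos']*1e3
th=np.radians(-94.3); Rm=np.array([[np.cos(th),np.sin(th)],[-np.sin(th),np.cos(th)]]); o=np.array([591.7,-73])
print(s['t'],(Rm@(np.array(t)[:2]-o)).round(1),t[2],np.degrees(np.arctan2(M[1,0],M[0,0])),'F tool',(M.T@s['force']).round(1))
n=sys.argv[1]
for cam in('scene','side'):
    f=n+cam; snap(cam,f); P,p=cloud(f)
    for lo,hi,nm in((.0235,.030,'back'),(.139,.15,'btn')):
        a=P[...,1]; k=(abs(P[...,0]-.6)<(.055 if nm=='btn' else .022))&(a<.17)&(a>-.15)&(P[...,2]>lo)&(P[...,2]<hi); q=((P[k][:,:2]*1e3-o)@Rm.T).astype(np.float32)
        if len(q)>5: print(f,nm,len(q),cv2.minEnclosingCircle(q))
E
python3 m.py a
```

```text
5.1833 [-184.    -0.6] 28.27973316859144 85.66268598350273 F tool [-1.  -0.4  0.2]
ascene back 106 ((-56.772403717041016, 18.23271942138672), 127.83999633789062)
ascene btn 300 ((-83.95006561279297, 13.153216361999512), 110.400390625)
aside back 67 ((-118.09342956542969, 1.0382390022277832), 62.05077362060547)
aside btn 326 ((-80.95601654052734, -18.606416702270508), 108.08967590332031)
```

play_rows(
  rows=[
    [[0, 0, 0], [-6, 0, 0], 1],
    [[0, 0, 0], [-6, 0, 0], 1],
    [[0, 0, 0], [-6, 0, 0], 1],
    [[0, 0, 0], [-6, 0, 0], 1],
    [[0, 0, 0], [-6, 0, 0], 1],
    [[0, 0, 0], [-6, 0, 0], 1],
    [[0, 0, 0], [-6, 0, 0], 1],
    [[0, 0, 0], [-6, 0, 0], 1],
    [[0, 0, 0], [-6, 0, 0], 1],
    [[0, 0, 0], [-6, 0, 0], 1],
    [[0, 0, 0], [0, 0, 0], 1],
  ],
)

```text
t: 6.2
tcp_pos: [0.6004, 0.0507, 0.0283]
tool_rot: [0.733, 0.68, -0.0, 0.0]
force: [-0.4, -0.5, -1.2]
finger_gap: 0.134
gripper_force: 39.5
```

play_rows(
  rows=[
    [[0, 0, 0], [-1, 0, 0], 1],
    [[0, 0, 0], [-1, 0, 0], 1],
    [[0, 0, 0], [-1, 0, 0], 1],
    [[0, 0, 0], [-1, 0, 0], 1],
    [[0, 0, 0], [-1, 0, 0], 1],
    [[0, 0, 0], [0, 0, 0], 1],
  ],
)

```text
t: 6.7
tcp_pos: [0.6001, 0.0471, 0.0283]
tool_rot: [0.733, 0.68, -0.0, -0.0]
force: [-1.2, 0.1, -1.6]
finger_gap: 0.131
gripper_force: 39.5
```

play_rows(
  rows=[
    [[0, 0, 0], [-1, 0, 0], 1],
    [[0, 0, 0], [-1, 0, 0], 1],
    [[0, 0, 0], [-1, 0, 0], 1],
    [[0, 0, 0], [0, 0, 0], 1],
  ],
)

```text
t: 7.03
tcp_pos: [0.5999, 0.0439, 0.0283]
tool_rot: [0.733, 0.68, -0.0, 0.0]
force: [-0.2, -0.2, -2.4]
finger_gap: 0.133
gripper_force: 39.5
```

play_rows(
  rows=[
    [[0, 0, 0], [-1, 0, 0], 1],
    [[0, 0, 0], [-1, 0, 0], 1],
    [[0, 0, 0], [0, 0, 0], 1],
  ],
)

```text
t: 7.28
tcp_pos: [0.5998, 0.0423, 0.0284]
tool_rot: [0.733, 0.68, 0.0, -0.0]
force: [1.1, 1.9, -1.3]
finger_gap: 0.13
gripper_force: 39.5
```

play_rows(
  rows=[
    [[0, 0, 0], [-1, 0, 0], 1],
    [[0, 0, 0], [-1, 0, 0], 1],
    [[0, 0, 0], [0, 0, 0], 1],
  ],
)

```text
t: 7.53
tcp_pos: [0.6001, 0.042, 0.0288]
tool_rot: [0.734, 0.679, 0.002, -0.001]
force: [1.1, 8.4, 0.5]
finger_gap: 0.141
gripper_force: 39.8
```

Contact against the stop at 8 N. One more millimetre to seat it, then release.

play_rows(
  rows=[
    [[0, 0, 0], [-1, 0, 0], 1],
    [[0, 0, 0], [0, 0, 0], 1],
    [[0, 0, 0], [0, 0, 0], 1],
    [[0, 0, 0], [0, 0, 0], 0.6],
    [[0, 0, 0], [0, 0, 0], 0.4],
    [[0, 0, 0], [0, 0, 0], 0.4],
    [[0, 0, 0], [0, 0, 0], 0.4],
    [[0, 0, 0], [0, 0, 0], 0.4],
  ],
)

```text
t: 8.2
tcp_pos: [0.5995, 0.0387, 0.0283]
tool_rot: [0.733, 0.68, -0.0, 0.0]
force: [-0.1, -0.6, -0.4]
finger_gap: 0.6
gripper_force: 0.0
```

play_rows(
  rows=[
    [[0, 0, 0], [0, 0, -10], 0.4],
    [[0, 0, 0], [0, 0, -20], 0.4],
    [[0, 0, 0], [0, 0, -30], 0.4],
    [[0, 0, 0], [0, 0, -35], 0.4],
    [[0, 0, 0], [0, 0, -35], 0.4],
    [[0, 0, 0], [0, 0, -35], 0.4],
    [[0, 0, 0], [0, 0, -35], 0.4],
    [[0, 0, 0], [20, 0, 0], 0.4],
    [[0, 0, 0], [30, 0, 0], 1],
    [[0, 0, 0], [30, 0, 0], 1],
    [[0, 0, 0], [0, 0, 0], 1],
    [[0, 0, 0], [0, 0, 0], 1],
  ],
)

```text
t: 9.2
tcp_pos: [0.6051, 0.1201, 0.229]
tool_rot: [0.732, 0.681, 0.0, 0.0]
force: [0.2, -1.2, -0.0]
finger_gap: 0.031
gripper_force: 0.0
```

```bash
python3 m.py b
python3 - <<'E'
from h import *
th=np.radians(-94.3); Rm=np.array([[np.cos(th),np.sin(th)],[-np.sin(th),np.cos(th)]]); o=np.array([591.7,-73])
snap('wrist','w3')
for f in('w3','bside','bscene'):
    P,p=cloud(f)
    k=(abs(P[...,0]-.6)<.03)&(P[...,1]>-.02)&(P[...,1]<.12)&(P[...,2]>.047)&(P[...,2]<.058); q=((P[k][:,:2]*1e3-o)@Rm.T).astype(np.float32); print(f,len(q),len(q) and cv2.minAreaRect(q))
a=cv2.convertScaleAbs(cv2.imread('pics/w3.png'),alpha=1.5)
b=cv2.convertScaleAbs(cv2.imread('pics/bside.png')[120:270,210:340],alpha=1.6)
a=cv2.resize(a,(500,375));b=cv2.resize(b,(300,346))
cv2.imwrite('pics/c3.png',np.hstack([a,cv2.copyMakeBorder(b,0,29,0,0,cv2.BORDER_CONSTANT)]))
E
```

```text
9.2 [-193.6   -1.1] 229.00356766478407 85.8585248166123 F tool [-1.2  0.3  0. ]
bscene back 48 ((-25.826278686523438, 12.296762466430664), 100.14827728271484)
bscene btn 276 ((2.178618907928467, -1.431267499923706), 24.70845603942871)
bside back 12 ((-54.194068908691406, -9.737813949584961), 67.29998016357422)
bside btn 315 ((1.410360336303711, -2.4935684204101562), 25.069456100463867)
w3 0 0
bside 52 ((-114.48766326904297, -1.2984180450439453), (30.113176345825195, 12.022879600524902), 0.8727192878723145)
bscene 50 ((-112.69054412841797, 0.24662542343139648), (30.799846649169922, 13.491182327270508), 1.6481599807739258)
```

View pics/c3.png

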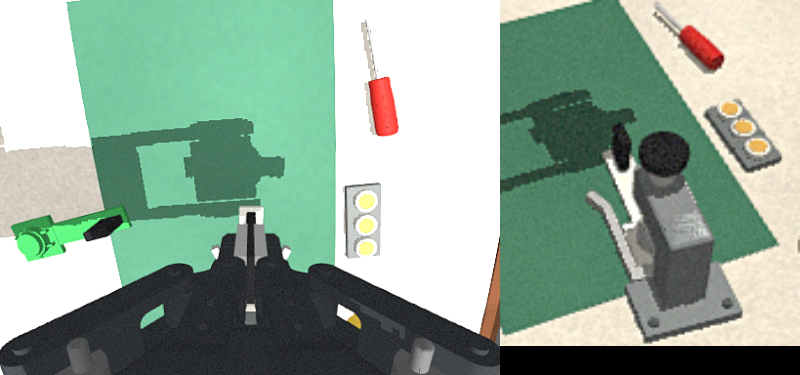

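The fin-to-button distance is 115 ± 1 mm, so the slide is home. Next is the move over the button.

play_rows(
  rows=[
    [[0, 0, 0], [-20, 0, 0], 1],
    [[0, 0, 0], [-20, 0, 0], 1],
    [[0, 0, 0], [-20, 0, 0], 1],
    [[0, 0, 0], [-20, 0, 0], 1],
    [[0, 0, 0], [-20, 0, 0], 1],
    [[0, 0, 0], [-20, 0, 0], 1],
    [[0, 0, 0], [-20, 0, 0], 1],
    [[0, 0, 0], [-20, 0, 10], 1],
    [[0, 0, 0], [-20, 0, 20], 1],
    [[0, 0, 0], [-14, 0, 20], 1],
    [[0, 0, 0], [0, 0, 14], 1],
    [[0, 0, 0], [0, 0, 0], 1],
  ],
)

```text
t: 10.35
tcp_pos: [0.5883, -0.0764, 0.1612]
tool_rot: [0.734, 0.679, -0.002, -0.003]
force: [-0.4, 0.0, 0.0]
finger_gap: -0.003
gripper_force: 0.0
```

play_rows(
  rows=[
    [[0, 0, 0], [0, 0, 3], 1],
    [[0, 0, 0], [0, 0, 3], 1],
    [[0, 0, 0], [0, 0, 3], 1],
    [[0, 0, 0], [0, 0, 3], 1],
    [[0, 0, 0], [0, 0, 2], 1],
    [[0, 0, 0], [0, 0, 0], 1],
  ],
)

```text
t: 10.85
tcp_pos: [0.5916, -0.0743, 0.1508]
tool_rot: [0.733, 0.68, 0.0, 0.001]
force: [-0.1, 1.1, 2.6]
finger_gap: 0.002
gripper_force: 1.1
```

play_rows(
  rows=[
    [[0, 0, 0], [0, 0, 1], 1],
    [[0, 0, 0], [0, 0, 1], 1],
    [[0, 0, 0], [0, 0, 1], 1],
    [[0, 0, 0], [0, 0, 1], 1],
    [[0, 0, 0], [0, 0, 1], 1],
    [[0, 0, 0], [0, 0, 1], 1],
    [[0, 0, 0], [0, 0, 0], 1],
  ],
)

```text
t: 11.43
tcp_pos: [0.5915, -0.0744, 0.1449]
tool_rot: [0.733, 0.68, 0.001, 0.0]
force: [-0.0, 1.1, 6.0]
finger_gap: 0.001
gripper_force: 2.9
```

play_rows(
  rows=[
    [[0, 0, 0], [0, 0, 1], 1],
    [[0, 0, 0], [0, 0, 1], 1],
    [[0, 0, 0], [0, 0, 1], 1],
    [[0, 0, 0], [0, 0, 0], 1],
  ],
)

```text
t: 11.77
tcp_pos: [0.5916, -0.0744, 0.1421]
tool_rot: [0.733, 0.68, 0.001, 0.001]
force: [0.2, 2.1, 7.1]
finger_gap: -0.003
gripper_force: 3.3
```

play_rows(
  rows=[
    [[0, 0, 0], [0, 0, 1], 1],
    [[0, 0, 0], [0, 0, 0], 1],
  ],
)

```text
t: 11.93
tcp_pos: [0.5916, -0.0744, 0.1411]
tool_rot: [0.733, 0.68, 0.001, 0.001]
force: [-0.1, 1.3, 6.9]
finger_gap: -0.001
gripper_force: 3.5
```

Nearly home. Continuing until the force rises.

play_rows(
  rows=[
    [[0, 0, 0], [0, 0, 1], 1],
    [[0, 0, 0], [0, 0, 0], 1],
  ],
)

```text
t: 12.1
tcp_pos: [0.5916, -0.0744, 0.141]
tool_rot: [0.733, 0.68, 0.001, 0.001]
force: [-0.2, 1.0, 11.7]
finger_gap: -0.006
gripper_force: 5.9
```

play_rows(
  rows=[
    [[0, 0, 0], [0, 0, 1], 1],
    [[0, 0, 0], [0, 0, 0], 1],
  ],
)

```text
t: 12.27
tcp_pos: [0.5916, -0.0744, 0.1409]
tool_rot: [0.733, 0.68, 0.001, 0.001]
force: [-1.8, 2.1, 16.8]
finger_gap: 0.003
gripper_force: 8.4
```

The hard stop is at 12 mm of ram travel, so the back is home. A last nudge, then lift clear and check.

play_rows(
  rows=[
    [[0, 0, 0], [0, 0, 1], 1],
    [[0, 0, 0], [0, 0, 0], 1],
    [[0, 0, 0], [0, 0, -4], 1],
    [[0, 0, 0], [0, 0, -5], 1],
    [[0, 0, 0], [0, 0, -6], 1],
    [[0, 0, 0], [0, 0, -10], 1],
    [[0, 0, 0], [0, 0, -30], 1],
    [[0, 0, 0], [0, 0, -30], 1],
    [[0, 0, 0], [20, 0, -10], 1],
    [[0, 0, 0], [30, 0, 0], 1],
    [[0, 0, 0], [30, 0, 0], 1],
    [[0, 0, 0], [30, 0, 0], 1],
  ],
)

```text
t: 13.27
tcp_pos: [0.5984, 0.0357, 0.2324]
tool_rot: [0.734, 0.68, -0.001, -0.0]
force: [-0.0, 0.0, -0.2]
finger_gap: -0.001
gripper_force: 0.0
```

play_rows(
  rows=[
    [[0, 0, 0], [30, 0, 0], 1],
    [[0, 0, 0], [30, 0, 0], 1],
    [[0, 0, 0], [30, 0, 0], 1],
    [[0, 0, 0], [0, 0, 0], 1],
    [[0, 0, 0], [0, 0, 0], 1],
  ],
)

```text
t: 13.68
tcp_pos: [0.605, 0.1262, 0.2317]
tool_rot: [0.732, 0.681, -0.001, -0.0]
force: [1.3, 0.1, -0.7]
finger_gap: 0.001
gripper_force: 0.0
```

```bash
python3 m.py c
python3 - <<'E'
from h import *
th=np.radians(-94.3); Rm=np.array([[np.cos(th),np.sin(th)],[-np.sin(th),np.cos(th)]]); o=np.array([591.7,-73])
for f in('cside','cscene'):
    P,p=cloud(f)
    k=(abs(P[...,0]-.6)<.03)&(P[...,1]>-.02)&(P[...,1]<.12)&(P[...,2]>.047)&(P[...,2]<.058); q=((P[k][:,:2]*1e3-o)@Rm.T).astype(np.float32); print(f,len(q),len(q) and cv2.minAreaRect(q))
    k=(abs(P[...,0]-.59)<.02)&(abs(P[...,1]+.075)<.02)&(P[...,2]>.13); print('button z',np.percentile(P[k][:,2],[50,90]))
b=cv2.convertScaleAbs(cv2.imread('pics/cside.png')[120:270,210:340],alpha=1.6)
cv2.imwrite('pics/c4.png',cv2.resize(b,None,fx=4,fy=4,interpolation=cv2.INTER_CUBIC))
E
```

```text
13.6833 [-199.6   -1.7] 231.73262008179154 85.88572225590578 F tool [0.1 1.2 0.7]
cscene back 26 ((-25.903766632080078, 12.243908882141113), 100.31558990478516)
cscene btn 276 ((1.0364665985107422, -1.4824583530426025), 25.603811264038086)
cside back 12 ((-109.75762939453125, -6.158977508544922), 12.102437019348145)
cside btn 311 ((1.5059953927993774, -2.8629801273345947), 24.62774658203125)
cside 54 ((-113.41455078125, -1.5991311073303223), (12.950583457946777, 30.994173049926758), 89.92379760742188)
button z [0.14486565 0.14659983]
cscene 50 ((-112.34648895263672, -0.25378847122192383), (30.490570068359375, 13.5310697555542), 2.117156982421875)
button z [0.145812   0.14857827]
```

View pics/c4.png

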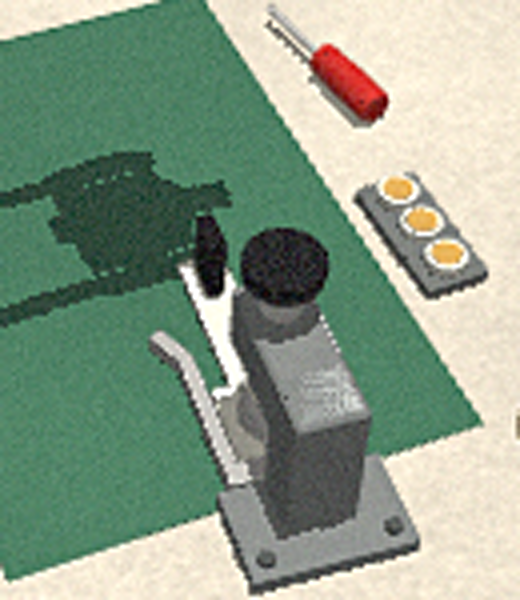

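The slide is in the press with its fin at (210,255), the button is up at 145 mm, and the other things are where they were. The job is done, so I'll hand it in.

```bash
python3 -c "
from station import *
print(sign_off())"
```

```text
the job is handed in; nothing more can be done
None
```

The slide is home against the stop, the watch back is pressed in (hard stop at 12 mm of ram travel), the button is up again, and the job was handed in at about 14 s; no verdict came back.

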